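Put a clean sample can away mouth-down on the stack

ROBOT

A 6-joint arm with a two-finger parallel gripper is mounted at the origin on a cart in front of the work surface, level with it; the furniture and walls round the work are solid. World frame = base frame: x ahead of the robot, y to its left, z up, the work surface at z = 0. Lengths are in m, angles in rad, forces in N, time in s.
With the tool pointing down it reaches from about 0.25 to 0.775 m from the base axis. Payload 8.9 kg.
Tool frame: the origin (TCP) lies midway between the tips of the shut fingers; the grasp point (between the pads) lies 19 mm behind it; z points along the fingers, y is the direction in which the jaws open and shut (so a half turn about z gives the same grasp; the last joint's range is limited). The gripper opens to 85 mm and grips with 20 to 120 N. Pads are 22 mm wide; open, the fingers measure 114 mm over their backs; the gripper's body (76 mm by 85 mm) begins 54 mm behind the grasp point. The pads swing forward as they close: fully open they stand 13 mm farther back than shut.
Start: joints at [-1.451, 0.291, -0.153, 1.127, 0, 1.431], TCP at [0.134, -0.508, 0.231] pointing down, gripper open.
Joint ranges: [-2.52, 2.52], [-0.91, 1.74], [-1.3, 1.37], [-1.96, 2.02], [-1.52, 1.47], [-3.14, 3.14]. Speed limits (rad/s): [2.22, 2.22, 2.79, 3.14, 3.14, 3.14].

INTERFACE

Orientations are given as a rotation vector (axis times angle).
In Python, from workcell import robot, imaging, spotter gives the robot as it stands.
- The arm moves only by the tool apply_moves, never from a script. Its argument "moves" is a list of rows, each a list of 6 numbers: the shift along the world's x, y, z in cm, then the turn, a rotation vector about the world's x, y, z in degrees. In form: [[dx, dy, dz, wx, wy, wz], ...]. A call has 1 to 5 rows; each row shifts and turns the commanded pose from where the row before left it; what a row does not reach is not made up. A row lasts 1/8 s, in which the tool goes at most 62.5 mm and 10.7 degrees, less where a joint would pass 70% of its speed; a pose out of reach is approached as far as the arm can. A call is refused whole if a number of a shift passes 6.25 or a number of a turn 10.7, either way. A call with a gripper value outside its range is refused whole. "claw" is the closure in counts, from 0 (fully open) to 255 (shut), set as the call begins (left out, the last holds). The fingers move at their own pace and stop on an object; "force" is the grip in N (left out, the last holds). Time passes only in rows, so rows that do not move let the fingers close. It gives the time, the measured TCP pose, the force and the opening at its end, in the units of the state.
- robot.read_state(): the state, without advancing time (a new reading comes with each control period).
- imaging.grab_frame(name): name is "side" or "top" or "wrist"; returns the picture (420x560x3 uint8, blue, green, red); there is no depth.
- imaging.camera_model(name): a dict with "camera_matrix" (3x3 intrinsics, pixels), "k1" (the pictures are not rectified: a ray, as slopes to the right and down, at radius r is drawn at 1 + k1 r^2 times it, then the intrinsics apply), "origin" and "rotation" of the camera in the world; the wrist camera has in their place "tool_from_camera" (4x4, takes a point from camera to tool coordinates, whose origin is the TCP and whose axes are the flange's). Camera axes: x right, y down, z forward; pixel columns grow to the right and rows downward; lengths in m; the calibration is good to about 2 mm. A picture is of the moment at which its call begins: read the wrist's pose just before it. camera_model takes no time and is no camera call.
- robot.close_job(): hands the job in, once; it reports no verdict.
Trained networks look in the newest picture that a camera, given by its name, has taken for a name from the list of things; names that differ only in an ending like _2 or _b are one class to them, and where a whole thing is asked for, a point or a joint stands for the part that bears it (a point fixed in the world has none). Each returns a list of dicts, best first, with "p" (0 to 1); they miss things now and then, are a little off and sometimes report something else, mostly with a low value. They report only what shows in the picture. A call takes as long as a camera call. They do not tell look-alikes from the thing itself.
- spotter.trace(camera, thing): "pixels" (420x560 bool, what is visible of it).
- spotter.tip_of(camera, thing): "point" ([x, y, z] in m, in world coordinates, good to about 4 mm: a listed point, or the origin of a listed thing).
The state is a dict: "time": time; "qpos": joint angles; "qd": joint speeds; "joint_efforts": joint torques, N m; "ee_pos": TCP position; "tcp_rot": TCP orientation; "wrist_force": force on the tool from outside, world axes, zero at the start; "moment": the same for the moment, N m; "grip_width": opening from 0.0 (shut) to 1.0 (fully open).
Only numpy, scipy, OpenCV 4.12 (cv2) and the standard library are available. Lean on these libraries where they do the work, as an engineer would, in place of code of your own. Each camera call takes 0.05 s, during which the arm holds its last target. There are 200 camera calls.

TASK

The clean steel sample cans are kept mouth-down in a stack, but somebody has left the lab timer on top of the upturned can: move the timer, without tipping it over, to the bare worktop off the mat. Then turn over the can that stands mouth-up by way of the draining mat: lay it on its side on the ribs, let go, and take it again to set it gently mouth-down on the other can, its rim seated all round on that can's bottom rim. The lower can must stay standing on the smooth end of the mat; drop nothing, and leave the other things on the bench where they are.

Things in the scene. Friction and masses are not known exactly. Their poses are not given: they have to be found in the camera images.
- upper_can: the can to put away: bare steel, round, wall 62 mm diameter (63 at the rim), 72 mm high, about 0.15 kg; at the start mouth-up on the worktop left of the mat. Origin: centre of its underside; z runs along its axis to the mouth (down once it is mouth-down). Grip it across its diameter anywhere on the wall. Its bottom is drawn in to a tapered boss, 52 to 48 mm diameter, 5 mm high, with a flat bottom rim round it
- mouth (a point): centre of the upper_can's mouth, in the plane of its rim, 72 mm from its origin along its z; mouth inside diameter 57 mm
- lower_can: the other can, same shape and size, loose, standing mouth-down on the mat's smooth end, boss upwards. Origin: centre of its mouth (the plane it stands on); z up; the boss top is 72 mm above the origin
- bottom_rim (a point): centre of the lower_can's bottom rim (the flat ring, 52 to 62 mm diameter, round the boss), 67 mm above its origin: where the rim plane of the upper_can comes to lie. The boss stands 5 mm above it and goes into the mouth with 2.5 mm of play all round
- timer: lab timer: white flat box with three keys, 64 mm (its x) by 62 mm (its y), 20 mm high, sides 17 mm high, about 0.065 kg; at the start it lies level on the boss of the lower_can, turned anyhow. Origin: centre of its underside; z up. Grip it across two opposite sides
- draining_mat: pale draining mat, fixed, 172 mm (its x) by 360 mm (its y). Origin: its centre on the worktop. Six ribs run along its y from -30 to +164 mm at x = -62.5 to 62.5 mm, 25 mm apart; tops 8 mm, floor 3 mm above the worktop. A can laid along a groove (x = -50, -25, 0, 25, 50 mm) does not roll; its axis is then 37 mm above the worktop. Beyond the mat's -y edge, over its -x half, the worktop is bare for 130 mm
- ribbed_field (a point): centre of the ribbed part, on the level of the rib tops; axes as the mat's
- smooth_field (a point): centre of the smooth part (160 mm along the mat's x by 122 mm along its y), on its top, 8 mm above the worktop; axes as the mat's
- wash_bottle: bystander: squeeze bottle with a bent spout, about 66 x 97 mm, 173 mm high; origin under its middle
- glass_jar: bystander: empty clear glass jar, 68 mm diameter, 103 mm high; origin under its middle
- petri_dish: bystander: closed petri dish, 88 mm diameter, 16 mm high; origin under its middle
Things that resemble listed ones, but are neither listed nor needed, are in the scene too. Leave any green look-alike of the timer alone. Leave any turquoise look-alike of the upper_can alone.

How it is judged:
By the outcome, as a careful person would: the job done as asked, in the order asked, and still so for the second after the job is handed in, with the robot touching nothing.
It also fails if it takes over 70 s, if anything falls off the work surface, if the arm or the gripper's body presses on something with over 40 N, if the wrist force passes 120 N, or if a joint passes its speed limit or range.

## Working session

There is one attempt and no reset: what is moved stays moved. The work goes in short steps, Python scripts to look and compute and a tool call to move; the robot and the scene stay as the last step left them, time stands still between calls to the robot, and variables do not carry over. Pictures are saved under pics/ and viewed, about 8 in all and at most 12, crops included, and the job is handed in when it is done.

Besides the shell and the picture viewer there is one more tool, called after "Call:" in YAML: its name, and indented under it one key for each argument. apply_moves: Moves the arm, as the interface text tells. Its arguments: {"type":"object","properties":{"moves":{"type":"array","items":{"type":"array","items":{"type":"number"}}},"claw":{"type":"number"},"force":{"type":"number"}},"required":["moves"]}

```bash
mkdir -p pics; ls; cat > h.py <<'E'
from workcell import robot, imaging, spotter
import numpy as np, cv2
from scipy.spatial.transform import Rotation as R
def cam(n,st=None):
    m=imaging.camera_model(n); K=np.array(m["camera_matrix"])
    if n=="wrist":
        T=np.array(m["tool_from_camera"]); r=R.from_rotvec(st["tcp_rot"]).as_matrix()
        return K,m["k1"],r@T[:3,3]+np.array(st["ee_pos"]),r@T[:3,:3]
    return K,m["k1"],np.array(m["origin"]),np.array(m["rotation"])
def unproj(c,px,z):
    K,k,o,r=c; u=np.linalg.solve(K,[px[0],px[1],1])[:2]; s=u.copy()
    for _ in range(20): s=u/(1+k*(s@s))
    d=r@np.array([s[0],s[1],1]); return o+d*(z-o[2])/d[2]
def proj(c,p):
    K,k,o,r=c; q=r.T@(np.array(p)-o); s=q[:2]/q[2]; s=s*(1+k*(s@s))
    return (K@[s[0],s[1],1])[:2]
E
python3 - <<'E'
from h import *
ims=[]
for n in("top","side"):
    im=imaging.grab_frame(n); cv2.imwrite(f"pics/{n}0.png",im)
    things=["timer","upper_can","lower_can","bottom_rim","mouth","draining_mat","ribbed_field","smooth_field","wash_bottle","glass_jar","petri_dish"]
    for t in things:
        for d in spotter.tip_of(n,t)[:4]: print(n,t,np.round(d["point"],3),round(d["p"],2))
    c=cam(n); print(n,c[2],c[3][:,2])
print(robot.read_state())
E
```

```text
pics
top timer [ 0.462 -0.255  0.077] 0.52
top timer [ 0.525 -0.476 -0.   ] 0.49
top upper_can [0.398 0.296 0.001] 0.83
top upper_can [0.438 0.195 0.001] 0.63
top lower_can [ 0.446 -0.126  0.003] 0.7
top lower_can [ 0.46  -0.246  0.007] 0.62
top bottom_rim [ 0.458 -0.25   0.076] 0.45
top mouth [0.4   0.301 0.076] 0.79
top mouth [0.439 0.202 0.067] 0.56
top draining_mat [ 0.446 -0.131  0.   ] 0.95
top draining_mat [ 0.431 -0.067  0.004] 0.31
top smooth_field [ 0.463 -0.243  0.002] 0.8
top wash_bottle [0.565 0.374 0.002] 0.56
top wash_bottle [ 0.431  0.417 -0.006] 0.35
top petri_dish [ 0.588  0.25  -0.002] 0.64Traceback (most recent call last):
  File "<stdin>", line 8, in <module>
IndexError: too many indices for array: array is 1-dimensional, but 2 were indexed
```

```bash
python3 - <<'E'
from h import *
print(imaging.camera_model("top"), imaging.camera_model("wrist"),robot.read_state())
E
sed -i 's/np.array(m\["rotation"\])$/R.from_rotvec(m["rotation"]).as_matrix()/' h.py
python3 - <<'E'
from h import *
n="side"; im=imaging.grab_frame(n); cv2.imwrite(f"pics/{n}0.png",im)
for t in ["timer","upper_can","lower_can","bottom_rim","draining_mat","ribbed_field","smooth_field","glass_jar","petri_dish"]:
    for d in spotter.tip_of(n,t)[:4]: print(n,t,np.round(d["point"],3),round(d["p"],2))
c=cam("top");print(c[2],c[3])
E
```

```text
{'camera_matrix': array([[451.43188574,   0.        , 282.76519846],
       [  0.        , 451.43188574, 205.02784295],
       [  0.        ,   0.        ,   1.        ]]), 'k1': -0.1528940617387777, 'origin': array([ 0.16023916, -0.01516571,  1.64554292]), 'rotation': array([-2.05879131,  2.17425947, -0.22783846])} {'camera_matrix': array([[355.62440686,   0.        , 282.50266164],
       [  0.        , 355.62440686, 209.15076295],
       [  0.        ,   0.        ,   1.        ]]), 'k1': -0.04743649773224318, 'tool_from_camera': array([[ 1.02891637e-04, -9.49037935e-01, -3.15161842e-01,
         8.25624253e-02],
       [ 9.99999972e-01,  3.00247452e-05,  2.36059705e-04,
         5.89685201e-04],
       [-2.14566961e-04, -3.15161858e-01,  9.49037911e-01,
        -1.42887367e-01],
       [ 0.00000000e+00,  0.00000000e+00,  0.00000000e+00,
         1.00000000e+00]])} {'time': 0.6, 'qpos': array([-1.45131034e+00,  2.90663680e-01, -1.53407914e-01,  1.12672218e+00,
       -4.60665599e-05,  1.43150061e+00]), 'qd': array([0.00028283, 0.00056153, 0.00086827, 0.00043282, 0.00020025,
      
[... 480 characters left out ...]
mer [ 0.458 -0.257  0.078] 0.6
side timer [ 0.467 -0.244  0.01 ] 0.3
side upper_can [ 0.438  0.197 -0.003] 0.69
side upper_can [0.4   0.293 0.001] 0.57
side lower_can [ 0.46  -0.254  0.004] 0.79
side bottom_rim [ 0.457 -0.256  0.075] 0.77
side draining_mat [ 0.444 -0.128 -0.   ] 0.74
side ribbed_field [ 0.435 -0.069  0.009] 0.57
side smooth_field [ 0.47  -0.243  0.01 ] 0.55
side glass_jar [ 0.431  0.421 -0.005] 0.93
side glass_jar [ 0.46  -0.257  0.074] 0.64
side petri_dish [0.59  0.251 0.003] 0.52
side petri_dish [0.436 0.197 0.071] 0.52
[ 0.16023916 -0.01516571  1.64554292] [[-0.05487486 -0.97752234  0.2035653 ]
 [-0.99848711  0.05300765 -0.01461783]
 [ 0.00349874 -0.20405948 -0.97895224]]
```

View pics/top0.png

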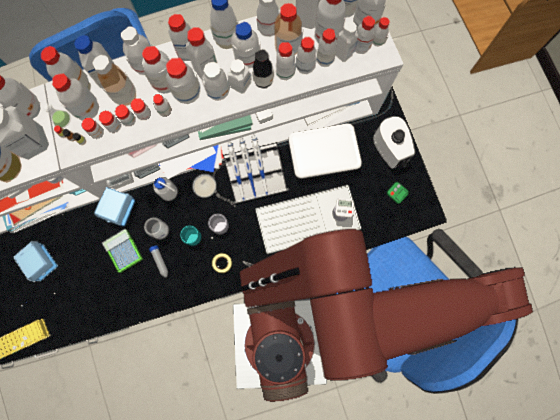

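View pics/side0.png

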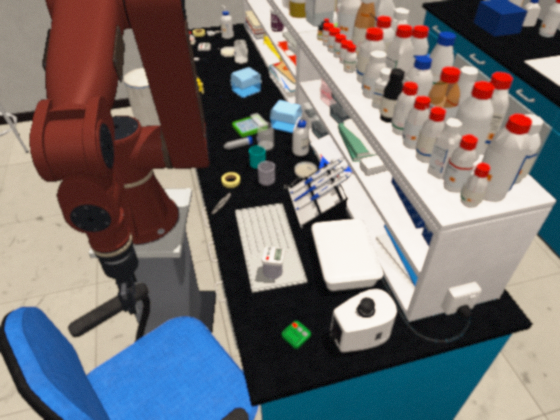

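Call:
apply_moves:
  moves:
    - [2, 2, 4, 0, 0, 0]
    - [5, 4, 2, 0, 0, 0]
    - [5, 4, 1, 0, 0, 0]
    - [5, 4, 0, 0, 0, 0]
    - [5, 4, 0, 0, 0, 0]
  claw: 0
  force: 30

```text
time: 1.72
ee_pos: [0.3482, -0.3323, 0.3]
tcp_rot: [3.115, 0.405, 0.001]
wrist_force: [0.2, -1.8, -0.1]
grip_width: 0.995
```

Call:
apply_moves:
  moves:
    - [5, 4, 0, 0, 0, 0]
    - [4, 4, 0, 0, 0, 0]
    - [0, 0, 0, 0, 0, 0]

```text
time: 2.1
ee_pos: [0.4377, -0.2518, 0.2995]
tcp_rot: [-3.114, -0.414, -0.001]
wrist_force: [-0.2, -0.9, -0.1]
grip_width: 0.996
```

```bash
python3 - <<'E'
from h import *
st=robot.read_state(); im=imaging.grab_frame("wrist"); cv2.imwrite("pics/w1.png",im)
print(st["time"],st["ee_pos"],st["tcp_rot"])
np.save("st1.npy",st,allow_pickle=True)
c=cam("wrist",st)
for t in ["timer","lower_can","bottom_rim","smooth_field","ribbed_field","draining_mat"]:
    for d in spotter.tip_of("wrist",t)[:2]: print(t,np.round(d["point"],4),round(d["p"],2),np.round(proj(c,d["point"])))
for t in["timer","draining_mat"]:
    d=spotter.trace("wrist",t)
    for q in d[:2]:
        m=q["pixels"].astype(np.uint8); cn=max(cv2.findContours(m,0,2)[0],key=cv2.contourArea)
        print(t,q["p"],m.sum(),cv2.minAreaRect(cn)); 
        if t=="timer":
            for p in cv2.boxPoints(cv2.minAreaRect(cn)): print(p, unproj(c,p,0.1)[:2])
E
```

```text
2.1 [ 0.43769852 -0.25176124  0.29947667] [-3.11373853e+00 -4.13538507e-01 -7.45013694e-04]
timer [ 0.4623 -0.2556  0.0802] 0.91 [292. 153.]
timer [ 0.5217 -0.4762 -0.005 ] 0.75 [470. 143.]
bottom_rim [ 0.4323 -0.0561  0.0111] 0.17 [123. 125.]
smooth_field [ 0.4638 -0.2429  0.008 ] 0.62 [281. 139.]
ribbed_field [ 0.4479 -0.1263  0.0037] 0.63 [184. 127.]
ribbed_field [ 0.4333 -0.0595  0.0111] 0.61 [126. 125.]
draining_mat [ 0.4417 -0.1325  0.0067] 0.83 [188. 133.]
timer 0.92 3830 ((292.7560729980469, 152.6951141357422), (62.85873031616211, 64.8841781616211), 24.775142669677734)
[250.62436 168.98048] [ 0.43973943 -0.219498  ]
[277.8146  110.06828] [ 0.50065401 -0.23081598]
[334.8878  136.40974] [ 0.49141121 -0.28953812]
[307.69754 195.32195] [ 0.42858683 -0.28098126]
timer 0.65 2752 ((476.13336181640625, 139.121337890625), (52.39263153076172, 56.60308074951172), 66.25050354003906)
[439.67828 126.54159] [ 0.52702422 -0.38329135]
[491.4879  103.74533] [ 0.56028515 -0.4231276 ]
[512.58844 151.70108] [ 0.52444082 -0.46326682]
[460.7788  174.49734] [ 0.48928121 -0.42212796]
draining_mat 0.63 38064 ((185.16070556640625, 124.43775939941406), (308.5538024902344, 144.90647888183594), 3.2704880237579346)
```

View pics/w1.png

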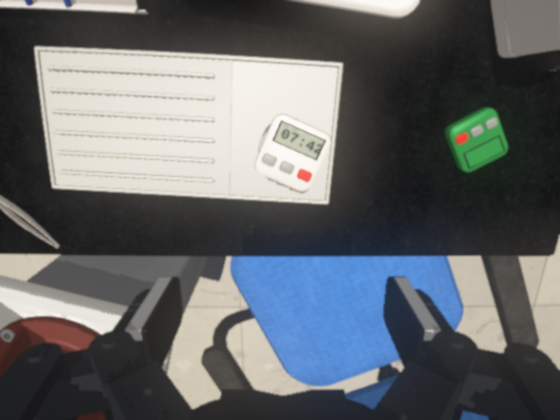

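```bash
python3 - <<'E'
from h import *
c=cam("wrist",np.load("st1.npy",allow_pickle=True).item())
for p in [(36,46),(342,63),(329,204),(52,188)]: print(p,unproj(c,p,0.004)[:2])
for p in [(200,255),(420,255)]: print(p,unproj(c,p,0)[:2])
for p in [(215,74),(213,181),(51,73),(62,179)]: print("rib",p,unproj(c,p,0.008)[:2])
for s,z in((-1,0),): pass
n="wrist"
E
```

```text
(36, 46) [0.49527026 0.06022729]
(342, 63) [ 0.56641402 -0.28856581]
(329, 204) [ 0.39966945 -0.32493505]
(52, 188) [0.32685658 0.02824022]
(200, 255) [ 0.28222827 -0.17695852]
(420, 255) [ 0.36111283 -0.46969535]
rib (215, 74) [ 0.51647262 -0.15048237]
rib (213, 181) [ 0.39162695 -0.17432324]
rib (51, 73) [0.46986929 0.03742498]
rib (62, 179) [0.34410281 0.01378869]
```

Call:
apply_moves:
  moves:
    - [1.2, -0.2, -4, 0, 0, -8.5]
    - [1.3, -0.2, -5, 0, 0, -8.5]
    - [0, 0, -4, 0, 0, -8.5]
    - [0, 0, -1.5, 0, 0, 0]
    - [0, 0, 0, 0, 0, 0]

```text
time: 3.18
ee_pos: [0.4602, -0.2586, 0.1546]
tcp_rot: [-3.128, 0.288, 0.001]
wrist_force: [0.5, 0.8, 1.5]
grip_width: 1.003
```

```bash
python3 - <<'E'
from h import *
st=robot.read_state(); im=imaging.grab_frame("wrist"); cv2.imwrite("pics/w2.png",im)
print(st["time"],st["ee_pos"],st["tcp_rot"]); c=cam("wrist",st)
print(R.from_rotvec(st["tcp_rot"]).as_matrix()[:,1])
for d in spotter.tip_of("wrist","timer")[:2]: print(np.round(d["point"],4),round(d["p"],2))
q=spotter.trace("wrist","timer")[0]
m=q["pixels"].astype(np.uint8); cn=max(cv2.findContours(m,0,2)[0],key=cv2.contourArea)
b=cv2.boxPoints(cv2.minAreaRect(cn)); 
for p in b: print(p,unproj(c,p,0.098)[:2])
print(np.mean([unproj(c,p,0.098)[:2] for p in b],0))
E
```

```text
3.175 [ 0.46021481 -0.25863436  0.1545845 ] [-3.12783810e+00  2.87954326e-01  1.20344759e-03]
[-1.82576312e-01 -9.83191580e-01 -4.55030772e-04]
[ 0.5218 -0.4747 -0.0052] 0.81
[ 0.4634 -0.2563  0.0812] 0.6
[486.   9.] [ 0.56350402 -0.38359805]
[559.   9.] [ 0.55778575 -0.42248883]
[559. 116.] [ 0.50223141 -0.4241096 ]
[486. 116.] [ 0.50924484 -0.38216156]
[ 0.5331915  -0.40308951]
```

View pics/w2.png

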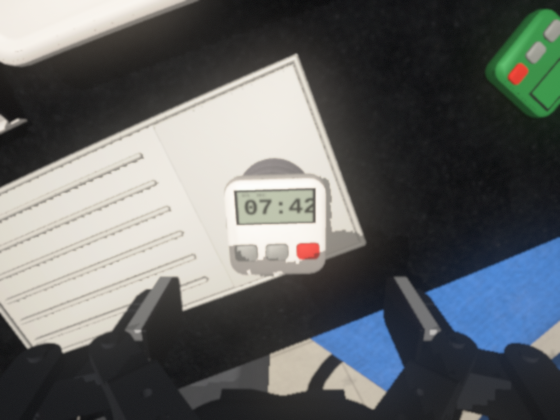

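Call:
apply_moves:
  moves:
    - [0.3, 0.3, -3, 0, 0, 0]
    - [0, 0, -2.7, 0, 0, 0]
    - [0, 0, -2, 0, 0, 0]
    - [0, 0, 0, 0, 0, 0]

```text
time: 3.82
ee_pos: [0.4635, -0.2555, 0.0777]
tcp_rot: [-3.128, 0.291, 0.001]
wrist_force: [-0.8, 0.1, 0.8]
grip_width: 1.001
```

Call:
apply_moves:
  moves:
    - [0, 0, 0, 0, 0, 0]
    - [0, 0, 0, 0, 0, 0]
    - [0, 0, 0, 0, 0, 0]
    - [0, 0, 0, 0, 0, 0]
  claw: 140
  force: 20

```text
time: 4.32
ee_pos: [0.4645, -0.2563, 0.0792]
tcp_rot: [3.126, -0.292, 0.004]
wrist_force: [0.2, 0.9, 5.6]
grip_width: 0.723
```

Call:
apply_moves:
  moves:
    - [0, 0, 0.3, 0, 0, 0]
    - [0, 0, 0.5, 0, 0, 0]
    - [0, 0, 0.8, 0, 0, 0]
    - [0, 0, 0, 0, 0, 0]

```text
time: 4.82
ee_pos: [0.4641, -0.2559, 0.0944]
tcp_rot: [3.127, -0.292, 0.002]
wrist_force: [-0.6, -1.2, -0.2]
grip_width: 0.721
```

```bash
python3 - <<'E'
from h import *
st=robot.read_state(); a=imaging.grab_frame("wrist"); b=imaging.grab_frame("side")
b=cv2.resize(b[200:340,200:340],(420,420),interpolation=cv2.INTER_CUBIC)
cv2.imwrite("pics/w3.png",np.hstack([a[:,90:470],b]))
print(st)
E
```

```text
{'time': 4.825, 'qpos': array([-6.41957623e-01,  4.16825179e-01, -3.55674291e-01,  7.96845662e-01,
        2.27748288e-05,  2.68589108e+00]), 'qd': array([-0.00165825,  0.01016375, -0.01217674, -0.01277018, -0.0012377 ,
       -0.00143735]), 'joint_efforts': array([ 3.43456480e-02, -5.79016078e+01,  2.85380960e+01,  2.81958031e-01,
        3.44685332e-04, -4.82889409e-04]), 'ee_pos': array([ 0.46408246, -0.25591496,  0.0944397 ]), 'tcp_rot': array([ 3.12724419e+00, -2.92078921e-01,  1.96295278e-03]), 'wrist_force': array([-0.64695115, -1.15252621, -0.15352419]), 'moment': array([-0.0074549 , -0.03479753,  0.03171385]), 'grip_width': 0.7209695161875599}
```

View pics/w3.png

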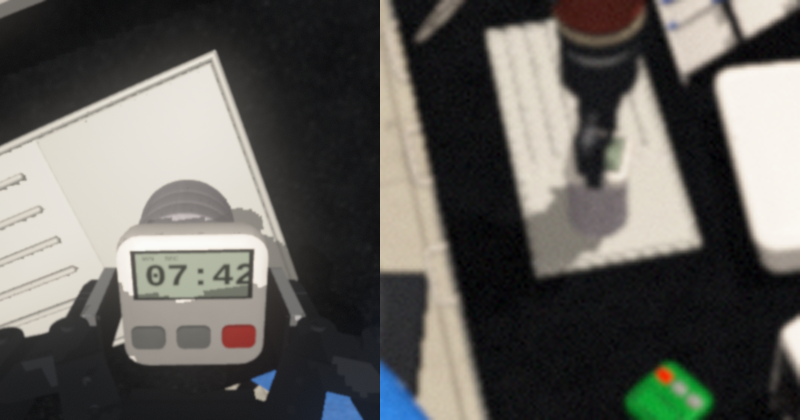

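Call:
apply_moves:
  moves:
    - [0, 0, 3, 0, 0, 0]
    - [-0.2, -2, 2, 0, 0, 0]
    - [-0.3, -3.5, 0, 0, 0, 0]
    - [-0.3, -4, 0, 0, 0, 0]
    - [-0.3, -3, -1, 0, 0, 0]

```text
time: 5.55
ee_pos: [0.4527, -0.3824, 0.1338]
tcp_rot: [3.127, -0.293, 0.002]
wrist_force: [-0.9, 0.1, -0.8]
grip_width: 0.722
```

Call:
apply_moves:
  moves:
    - [0, 0, -3, 0, 0, 0]
    - [0, 0, -4, 0, 0, 0]
    - [0, 0, -3.5, 0, 0, 0]
    - [0, 0, -1, 0, 0, 0]
    - [0, 0, 0, 0, 0, 0]

```text
time: 6.18
ee_pos: [0.4525, -0.3804, 0.0185]
tcp_rot: [-3.127, 0.292, 0.001]
wrist_force: [-0.5, -0.4, -0.1]
grip_width: 0.716
```

Call:
apply_moves:
  moves:
    - [0, 0, -1, 0, 0, 0]
    - [0, 0, -0.5, 0, 0, 0]
    - [0, 0, -0.2, 0, 0, 0]
    - [0, 0, 0, 0, 0, 0]

```text
time: 6.68
ee_pos: [0.4526, -0.3806, 0.0016]
tcp_rot: [3.128, -0.292, 0.0]
wrist_force: [-0.5, 0.5, 0.6]
grip_width: 0.718
```

Call:
apply_moves:
  moves:
    - [0, 0, -0.1, 0, 0, 0]
    - [0, 0, -0.1, 0, 0, 0]
    - [0, 0, 0, 0, 0, 0]

```text
time: 7.05
ee_pos: [0.4526, -0.3805, -0.0004]
tcp_rot: [-3.128, 0.292, 0.0]
wrist_force: [-0.0, 0.1, -0.6]
grip_width: 0.716
```

Call:
apply_moves:
  moves:
    - [0, 0, -0.1, 0, 0, 0]
    - [0, 0, -0.1, 0, 0, 0]
    - [0, 0, 0, 0, 0, 0]

```text
time: 7.42
ee_pos: [0.4527, -0.3806, -0.0009]
tcp_rot: [3.127, -0.292, 0.001]
wrist_force: [-4.4, 3.7, 18.6]
grip_width: 0.718
```

Call:
apply_moves:
  moves:
    - [0, 0, 0.1, 0, 0, 0]
    - [0, 0, 0, 0, 0, 0]
  claw: 90

```text
time: 7.68
ee_pos: [0.4527, -0.3807, -0.0008]
tcp_rot: [3.128, -0.292, 0.001]
wrist_force: [-2.3, 2.8, 8.5]
grip_width: 0.719
```

Call:
apply_moves:
  moves:
    - [0, 0, 0, 0, 0, 0]
    - [0, 0, 0, 0, 0, 0]
    - [0, 0, 0, 0, 0, 0]
    - [0, 0, 3, 0, 0, 0]
    - [0, 0, 5, 0, 0, 0]
  claw: 0

```text
time: 8.3
ee_pos: [0.4515, -0.3795, 0.0779]
tcp_rot: [-3.125, 0.292, 0.004]
wrist_force: [1.0, -0.2, 0.4]
grip_width: 0.995
```

Call:
apply_moves:
  moves:
    - [0, 0, 5, 0, 0, 10.5]
    - [0, 0, 5, 0, 0, 10.5]
    - [0, 3, 4, 0, 0, 10.5]
    - [0, 4, 0, 0, 0, 10.5]
    - [0, 4, 0, 0, 0, 10.5]

```text
time: 8.93
ee_pos: [0.4526, -0.2697, 0.219]
tcp_rot: [2.931, 1.129, 0.001]
wrist_force: [0.9, 0.5, 0.0]
grip_width: 0.999
```

Call:
apply_moves:
  moves:
    - [0, 2, 0, 0, 0, 10.5]
    - [0, 0, 0, 0, 0, 10.5]
    - [0, 0, 0, 0, 0, 10.5]
    - [0, 0, 0, 0, 0, 10.5]
    - [0, 0, 0, 0, 0, 10.5]

```text
time: 9.55
ee_pos: [0.4525, -0.2504, 0.2185]
tcp_rot: [-2.129, -2.31, 0.0]
wrist_force: [0.3, 0.0, 0.3]
grip_width: 1.001
```

Call:
apply_moves:
  moves:
    - [0, 0, 0, 0, 0, 7.3]
    - [0, 0, 0, 0, 0, 0]
    - [0, 0, 0, 0, 0, 0]

```text
time: 9.93
ee_pos: [0.4525, -0.2505, 0.2185]
tcp_rot: [-1.988, -2.432, -0.0]
wrist_force: [0.4, -0.2, -0.2]
grip_width: 1.003
```

```bash
python3 - <<'E'
from h import *
st=robot.read_state(); im=imaging.grab_frame("wrist")
np.save("st4.npy",st,allow_pickle=True); cv2.imwrite("pics/w4.png",im)
print(st["time"],st["ee_pos"],st["tcp_rot"],st["qpos"]); c=cam("wrist",st)
print(R.from_rotvec(st["tcp_rot"]).as_matrix())
for t in["lower_can","bottom_rim","timer"]:
    for d in spotter.tip_of("wrist",t)[:2]: print(t,np.round(d["point"],4),round(d["p"],2),proj(c,d["point"]))
E
```

```text
9.925 [ 0.45254386 -0.25053489  0.21854187] [-1.98845178e+00 -2.43212667e+00 -3.58350851e-06] [-6.47021345e-01  2.83746808e-01 -1.97397716e-01  1.08971911e+00
  4.86546273e-06  7.23713351e-01]
[[-1.98729731e-01  9.80054331e-01 -5.07739458e-05]
 [ 9.80054331e-01  1.98729733e-01  4.44584411e-05]
 [ 5.36619804e-05 -4.09260114e-05 -9.99999998e-01]]
lower_can [ 0.4599 -0.2541  0.007 ] 0.93 [287.28337778 179.12483272]
bottom_rim [ 0.4588 -0.2508  0.0725] 0.87 [287.80172249 193.38977831]
timer [ 0.5213 -0.4732 -0.0063] 0.94 [299.4499498  351.43981021]
timer [ 0.452 -0.381  0.001] 0.76 [258.05806059 282.20852264]
```

View pics/w4.png

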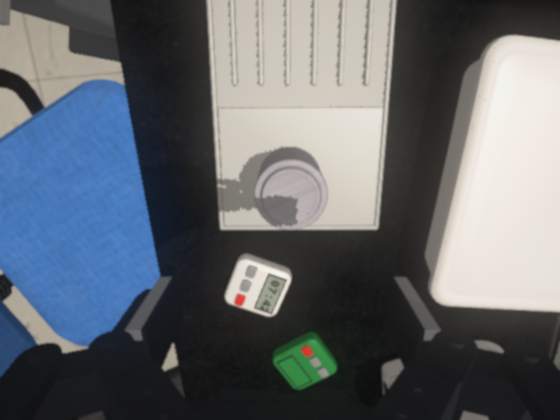

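```bash
python3 - <<'E'
from h import *
c=cam("wrist",np.load("st4.npy",allow_pickle=True).item())
im=cv2.imread("pics/w4.png")
g=cv2.cvtColor(im,cv2.COLOR_BGR2GRAY)
h=cv2.HoughCircles(cv2.medianBlur(g,3),cv2.HOUGH_GRADIENT,1,5,param1=80,param2=15,minRadius=30,maxRadius=42)
for x in (h[0][:6] if h is not None else []):
    if 260<x[0]<320 and 160<x[1]<230: print(x, unproj(c,x[:2],.075)[:2])
print(unproj(c,(291,194.5),.075)[:2])
# mat edges
for p in [(219.5,229),(380,229),(208,0),(396,0)]: print(p,unproj(c,p,.006)[:2])
# rib lines
for p in [(234,84),(368,84),(290,84),(314,84)]: print('rib',p,unproj(c,p,.008)[:2])
E
```

```text
[290.5 194.5  35.8] [ 0.46103123 -0.25061037]
[289.5 178.5  32.3] [ 0.45739801 -0.23733485]
[292.5 200.5  31.4] [ 0.4637623  -0.25541588]
[286.5 191.5  31.3] [ 0.45722162 -0.24872543]
[288.5 203.5  34.7] [ 0.46100157 -0.258678  ]
[295.5 196.5  31.4] [ 0.46550134 -0.25148321]
[ 0.46144159 -0.25052709]
(219.5, 229) [ 0.39970633 -0.32258766]
(380, 229) [ 0.56902456 -0.28829371]
(208, 0) [ 0.3569925  -0.10694622]
(396, 0) [ 0.52212109 -0.07292628]
rib (234, 84) [ 0.39189241 -0.17359908]
rib (368, 84) [ 0.51588081 -0.148224  ]
rib (290, 84) [ 0.44368204 -0.1631928 ]
rib (314, 84) [ 0.46585585 -0.15865299]
```

Call:
apply_moves:
  moves:
    - [0, 4, 1, 0, 0, 0]
    - [0, 6, 1, 0, 0, 0]
    - [-0.2, 6, 0, 0, 0, 0]
    - [-0.2, 6, 0, 0, 0, 0]
    - [-0.3, 6, 0, 0, 0, 0]

```text
time: 10.75
ee_pos: [0.4454, 0.0312, 0.2388]
tcp_rot: [1.986, 2.433, 0.001]
wrist_force: [1.0, -0.2, -0.3]
grip_width: 1.001
```

Call:
apply_moves:
  moves:
    - [-0.3, 6, 0, 0, 0, 0]
    - [-0.3, 6, 0, 0, 0, 0]
    - [-0.2, 2.5, 0, 0, 0, 0]
    - [0, 0, 0, 0, 0, 0]
    - [0, 0, 0, 0, 0, 0]

```text
time: 11.38
ee_pos: [0.4376, 0.1739, 0.2385]
tcp_rot: [1.985, 2.435, -0.001]
wrist_force: [-0.0, -0.2, -1.1]
grip_width: 1.001
```

```bash
python3 - <<'E'
from h import *
st=robot.read_state(); im=imaging.grab_frame("wrist")
cv2.imwrite("pics/w5.png",im)
print(st["time"],st["ee_pos"],st["tcp_rot"],st["qpos"]); c=cam("wrist",st)
for t in["upper_can","mouth"]:
    for d in spotter.tip_of("wrist",t)[:2]: print(t,np.round(d["point"],4),round(d["p"],2),proj(c,d["point"]))
g=cv2.cvtColor(im,cv2.COLOR_BGR2GRAY)
h=cv2.HoughCircles(cv2.medianBlur(g,3),cv2.HOUGH_GRADIENT,1,5,param1=80,param2=15,minRadius=28,maxRadius=44)
for x in h[0][:6]: print(x, unproj(c,x[:2],.072)[:2])
E
```

```text
11.375 [0.43758894 0.17390823 0.23853428] [ 1.98535924e+00  2.43455416e+00 -5.56770250e-04] [ 2.23072374e-01  1.83879960e-01 -2.75144094e-01  1.11196340e+00
 -3.31033640e-04  1.59130463e+00]
upper_can [ 0.3973  0.2989 -0.0044] 0.81 [266.55139733  39.23972428]
upper_can [ 0.4364  0.1997 -0.0027] 0.68 [284.77521025 144.94603582]
mouth [0.3969 0.2961 0.0726] 0.59 [261.22882465  29.32082168]
mouth [0.4389 0.1937 0.0682] 0.56 [286.63695169 163.58066266]
[286.5 160.5  36. ] [0.43802797 0.19707691]
[271.5  38.5  30.8] [0.4061433  0.29116975]
[440.5 130.5  41.2] [0.56290564 0.24988098]
[267.5  29.5  39.9] [0.40175141 0.29704472]
[153.5 125.5  35.3] [0.32007168 0.20407346]
[448.5 123.5  37.7] [0.56779773 0.25701268]
```

View pics/w5.png

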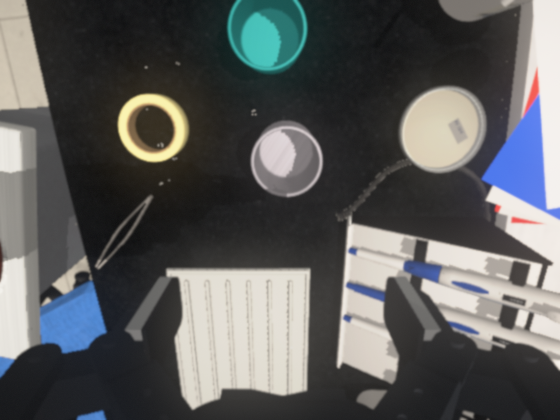

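Call:
apply_moves:
  moves:
    - [0.3, -1.3, -1, 8.82, 1.79, 0]
    - [0.4, -1.3, -2, 8.82, 1.79, 0]
    - [0.4, -1.3, -2, 8.82, 1.79, 0]
    - [0.4, -1.3, -2.5, 8.82, 1.79, 0]
    - [0.4, -1.4, -2.7, 8.82, 1.79, 0]

```text
time: 12.15
ee_pos: [0.4579, 0.1066, 0.1367]
tcp_rot: [-1.553, -1.903, -0.653]
wrist_force: [0.3, 0.1, 0.6]
grip_width: 0.999
```

Call:
apply_moves:
  moves:
    - [0, 0, 0, 0, 0, 0]
    - [0, 0, 0, 0, 0, 0]

```text
time: 12.4
ee_pos: [0.4568, 0.108, 0.1371]
tcp_rot: [-1.555, -1.905, -0.645]
wrist_force: [-0.3, -0.2, -0.1]
grip_width: 1.001
```

```bash
cat > s.py <<'E'
from h import *
import sys
st=robot.read_state(); r=R.from_rotvec(st["tcp_rot"]).as_matrix()
a=np.radians(11.5); ux=np.array([np.cos(a),np.sin(a),0]); uy=np.array([-np.sin(a),np.cos(a),0])
d=r[:,2]; print("t",st["time"],"tcp",np.round(st["ee_pos"],4),"q",np.round(st["qpos"],2),"w",st["grip_width"])
print("theta",np.degrees(np.arctan2(d@uy,-d[2])),"d.ux",d@ux,"jaw",np.round(r[:,1],3),"F",np.round(st["wrist_force"],1),"M",np.round(st["moment"],2))
if len(sys.argv)>1:  # target TCP and theta
    t=np.array([float(x) for x in sys.argv[1:4]]); th=np.radians(float(sys.argv[4]))
    # desired R: jaw=ux, z=d
    dz=np.sin(th)*uy-np.cos(th)*np.array([0,0,1]); Rd=np.stack([np.cross(ux,dz),ux,dz],1)
    print("shift cm",np.round((t-st["ee_pos"])*100,2),"turn deg",np.round(np.degrees((R.from_matrix(Rd)*R.from_matrix(r).inv()).as_rotvec()),2))
E
python3 s.py 0.435 0.2116 0.030 45
```

```text
t 12.4 tcp [0.4568 0.108  0.1371] q [-0.37  0.56 -0.31  1.19  0.64  0.83] w 1.0009106048616105
theta 44.920291355975074 d.ux 0.0013153566405831338 jaw [0.98  0.199 0.002] F [-0.3 -0.2 -0.1] M [-0.65 -0.18 -0.02]
shift cm [ -2.18  10.36 -10.71] turn deg [0.06 0.12 0.  ]
```

Call:
apply_moves:
  moves:
    - [-0.6, 2.9, -3, 0, 0, 0]
    - [-0.6, 2.9, -3, 0, 0, 0]
    - [-0.6, 2.8, -2.9, 0, 0, 0]
    - [-0.4, 1.8, -1.8, 0, 0, 0]
    - [0, 0, 0, 0, 0, 0]

```text
time: 13.02
ee_pos: [0.4343, 0.2142, 0.0316]
tcp_rot: [-1.549, -1.911, -0.646]
wrist_force: [0.0, -0.2, 1.0]
grip_width: 1.003
```

Call:
apply_moves:
  moves:
    - [0, 0, 0, 0, 0, 0]
    - [0, 0, 0, 0, 0, 0]
    - [0, 0, 0, 0, 0, 0]
    - [0, 0, 0, 0, 0, 0]
    - [0, 0, 0, 0, 0, 0]
  claw: 160
  force: 40

```text
time: 13.65
ee_pos: [0.4361, 0.212, 0.0317]
tcp_rot: [-1.554, -1.905, -0.649]
wrist_force: [-2.1, -3.4, 13.1]
grip_width: 0.725
```

```bash
python3 s.py 0.435 0.2116 0.030 45; python3 - <<'E'
from h import *
a=imaging.grab_frame("wrist"); b=imaging.grab_frame("side")
b=cv2.resize(b[100:240,200:340],(420,420),interpolation=cv2.INTER_CUBIC)
cv2.imwrite("pics/w6.png",np.hstack([a[:,90:470],b]))
E
```

```text
t 13.65 tcp [0.4361 0.212  0.0317] q [-0.18  0.65 -0.51  0.76  0.72  1.06] w 0.7252148406755261
theta 45.03526276596961 d.ux 0.003643507657177466 jaw [0.98  0.199 0.005] F [-2.1 -3.4 13.1] M [0.57 0.46 0.43]
shift cm [-0.11 -0.04 -0.17] turn deg [-0.09  0.25  0.03]
```

View pics/w6.png

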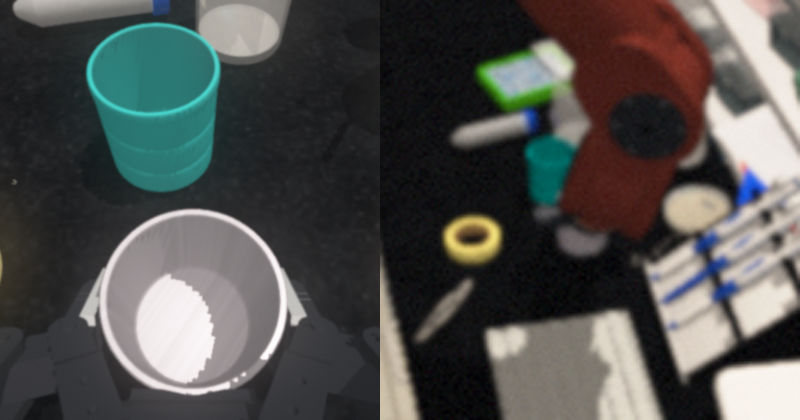

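Call:
apply_moves:
  moves:
    - [0, 0, 1, 0, 0, 0]
    - [0, 0, 3, 0, 0, 0]
    - [0, -1, 5, 0, 0, 0]
    - [0, -3, 5, 0, 0, 0]
    - [0, -4, 2, -4, -0.8, 0]

```text
time: 14.38
ee_pos: [0.4352, 0.1308, 0.1922]
tcp_rot: [-1.597, -1.96, -0.598]
wrist_force: [1.3, -0.1, -2.6]
grip_width: 0.726
```

Call:
apply_moves:
  moves:
    - [0, -4, 0, -8.82, -1.79, 0]
    - [0, -4, 0, -8.82, -1.79, 0]
    - [0, -4, 0, -8.82, -1.79, 0]
    - [0, -3, 0, -8.82, -1.79, 0]
    - [0, -2, 0, -8.82, -1.79, 0]

```text
time: 15.0
ee_pos: [0.435, -0.0394, 0.1913]
tcp_rot: [1.949, 2.384, -0.073]
wrist_force: [-0.3, 0.1, -1.5]
grip_width: 0.728
```

Call:
apply_moves:
  moves:
    - [0, 0, 0, -8.82, -1.79, 0]
    - [0, 0, 0, -8.82, -1.79, 0]
    - [0, 0, 0, -8.82, -1.79, 0]
    - [0, 0, 0, -8.82, -1.79, 0]
    - [0, 0, 0, 0, 0, 0]

```text
time: 15.62
ee_pos: [0.4337, -0.0362, 0.189]
tcp_rot: [1.6, 1.971, -0.588]
wrist_force: [0.2, 0.1, -1.3]
grip_width: 0.725
```

```bash
python3 s.py 0.4314 -0.0521 0.08 -45
```

```text
t 15.625 tcp [ 0.4337 -0.0362  0.189 ] q [ 0.23  0.23 -0.58  0.79 -0.7   1.61] w 0.7253323033673751
theta -40.059574152998835 d.ux -0.0004174175053358937 jaw [ 0.979  0.204 -0.005] F [ 0.2  0.1 -1.3] M [ 0.88  0.16 -0.  ]
shift cm [ -0.23  -1.59 -10.9 ] turn deg [-4.79 -1.25 -0.26]
```

Call:
apply_moves:
  moves:
    - [-0.2, -1.6, -2, -4.8, -1.2, -0.3]
    - [0, 0, -4, 0, 0, 0]
    - [0, 0, -4, 0, 0, 0]
    - [0, 0, -3, 0, 0, 0]
    - [0, 0, 0, 0, 0, 0]

```text
time: 16.25
ee_pos: [0.4319, -0.0544, 0.0589]
tcp_rot: [1.562, 1.901, -0.645]
wrist_force: [-0.1, -0.7, -0.1]
grip_width: 0.723
```

```bash
python3 s.py 0.4314 -0.0521 0.022 -45; python3 - <<'E'
from h import *
a=imaging.grab_frame("wrist"); b=imaging.grab_frame("side")
b=cv2.resize(b[140:280,200:340],(420,420),interpolation=cv2.INTER_CUBIC)
cv2.imwrite("pics/w7.png",np.hstack([a[:,90:470],b]))
E
```

```text
t 16.25 tcp [ 0.4319 -0.0544  0.0589] q [ 0.24  0.48 -0.75  0.39 -0.78  1.63] w 0.7228888727833265
theta -44.87878557916162 d.ux -0.004307480810691881 jaw [ 0.981  0.194 -0.001] F [-0.1 -0.7 -0.1] M [ 0.88  0.14 -0.03]
shift cm [-0.05  0.23 -3.69] turn deg [-0.11 -0.05  0.32]
```

View pics/w7.png

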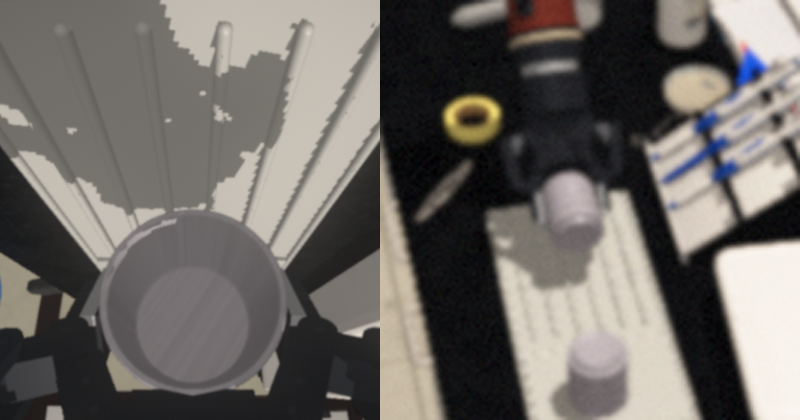

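Call:
apply_moves:
  moves:
    - [-0.25, 0.1, -1, 0, 0, 0.3]
    - [0, 0, -1, 0, 0, 0]
    - [0, 0, -0.9, 0, 0, 0]
    - [0, 0, 0, 0, 0, 0]

```text
time: 16.85
ee_pos: [0.4296, -0.0526, 0.0299]
tcp_rot: [1.553, 1.903, -0.643]
wrist_force: [-0.5, -0.1, -0.9]
grip_width: 0.721
```

Call:
apply_moves:
  moves:
    - [0, 0, -0.2, 0, 0, 0]
    - [0, 0, -0.2, 0, 0, 0]
    - [0, 0, 0, 0, 0, 0]

```text
time: 17.23
ee_pos: [0.4301, -0.0525, 0.0266]
tcp_rot: [1.553, 1.902, -0.641]
wrist_force: [-0.1, -0.1, -1.2]
grip_width: 0.722
```

Call:
apply_moves:
  moves:
    - [0, 0, -0.2, 0, 0, 0]
    - [0, 0, -0.1, 0, 0, 0]
    - [0, 0, 0, 0, 0, 0]

```text
time: 17.6
ee_pos: [0.43, -0.0526, 0.0235]
tcp_rot: [1.553, 1.902, -0.641]
wrist_force: [0.2, -0.9, -0.5]
grip_width: 0.727
```

Call:
apply_moves:
  moves:
    - [0, 0, -0.1, 0, 0, 0]
    - [0, 0, 0, 0, 0, 0]

```text
time: 17.85
ee_pos: [0.4301, -0.0526, 0.0225]
tcp_rot: [1.553, 1.902, -0.641]
wrist_force: [0.3, -0.3, -1.4]
grip_width: 0.727
```

Call:
apply_moves:
  moves:
    - [0, 0, -0.1, 0, 0, 0]
    - [0, 0, 0, 0, 0, 0]

```text
time: 18.1
ee_pos: [0.4301, -0.0526, 0.022]
tcp_rot: [1.552, 1.901, -0.642]
wrist_force: [-1.9, 3.0, 6.0]
grip_width: 0.725
```

Call:
apply_moves:
  moves:
    - [0, 0, -0.1, 0, 0, 0]
    - [0, 0, 0, 0, 0, 0]

```text
time: 18.35
ee_pos: [0.4302, -0.0528, 0.0219]
tcp_rot: [1.551, 1.9, -0.642]
wrist_force: [-6.0, 8.6, 18.8]
grip_width: 0.725
```

Call:
apply_moves:
  moves:
    - [0, 0, 0.15, 0, 0, 0]
    - [0, 0, 0, 0, 0, 0]

```text
time: 18.6
ee_pos: [0.4302, -0.0525, 0.0221]
tcp_rot: [1.553, 1.902, -0.641]
wrist_force: [0.1, 0.1, 0.1]
grip_width: 0.723
```

Call:
apply_moves:
  moves:
    - [0, 0, 0, 0, 0, 0]
    - [0, 0, 0, 0, 0, 0]
    - [0, 0, 0, 0, 0, 0]
    - [0, 0, 0, 0, 0, 0]
    - [0, 0, 0, 0, 0, 0]
  claw: 0

```text
time: 19.23
ee_pos: [0.4301, -0.0526, 0.0221]
tcp_rot: [1.553, 1.902, -0.641]
wrist_force: [-0.1, 0.8, -0.6]
grip_width: 0.998
```

```bash
python3 s.py
```

```text
t 19.225 tcp [ 0.4301 -0.0526  0.0221] q [ 0.25  0.56 -0.77  0.28 -0.78  1.63] w 0.9983237296704549
theta -45.02245346451659 d.ux 0.002487510057918626 jaw [0.98  0.201 0.002] F [-0.1  0.8 -0.6] M [0.67 0.06 0.03]
```

Call:
apply_moves:
  moves:
    - [-0.3, 1.5, 1.5, 0, 0, 0]
    - [-0.6, 2.8, 2.8, 0, 0, 0]
    - [-0.6, 2.8, 2.8, 0, 0, 0]
    - [-0.6, 2.8, 2.8, 0, 0, 0]
    - [0, 0, 3, 8.82, 1.79, 0]

```text
time: 19.85
ee_pos: [0.4084, 0.0497, 0.1497]
tcp_rot: [1.64, 2.025, -0.534]
wrist_force: [1.3, -0.6, 0.3]
grip_width: 1.002
```

Call:
apply_moves:
  moves:
    - [0.6, -2.6, 3, 8.82, 1.79, 0]
    - [0.6, -3, 2.5, 8.82, 1.79, 0]
    - [0.6, -3, 0, 8.82, 1.79, 0]
    - [0.5, -2.4, 0, 8.82, 1.79, 0]
    - [0, 0, 0, 0, 0, 0]

```text
time: 20.48
ee_pos: [0.4327, -0.0681, 0.2063]
tcp_rot: [1.998, 2.422, 0.005]
wrist_force: [0.6, 0.3, 0.1]
grip_width: 0.998
```

Call:
apply_moves:
  moves:
    - [0, 0, 0, 0, 0, 0]

```text
time: 20.6
ee_pos: [0.4315, -0.0637, 0.2057]
tcp_rot: [1.989, 2.43, 0.001]
wrist_force: [-0.2, 0.3, 0.5]
grip_width: 0.998
```

```bash
python3 s.py 0.43 -0.07 0.22 45; python3 - <<'E'
from h import *
st=robot.read_state(); im=imaging.grab_frame("wrist"); cv2.imwrite("pics/w8.png",im)
np.save("st8.npy",st,allow_pickle=True); c=cam("wrist",st)
for t in["upper_can","mouth","bottom_rim"]:
    for d in spotter.tip_of("wrist",t)[:2]: print(t,np.round(d["point"],4),round(d["p"],2),proj(c,d["point"]))
E
```

```text
t 20.6 tcp [ 0.4315 -0.0637  0.2057] q [-0.31  0.14 -0.42  1.01  0.    1.06] w 0.9977832960093055
theta -0.043040413249832245 d.ux 0.0016831351229866134 jaw [0.98  0.197 0.002] F [-0.2  0.3  0.5] M [-0.02  0.02  0.01]
shift cm [-0.15 -0.63  1.43] turn deg [44.13  9.03  0.15]
upper_can [ 0.4346 -0.0825  0.0361] 0.83 [279.7117527  204.56137759]
mouth [ 0.4245 -0.018   0.0356] 0.62 [282.80885912 132.74701178]
bottom_rim [ 0.4588 -0.2494  0.0739] 0.86 [270.5375022  379.70684372]
```

View pics/w8.png

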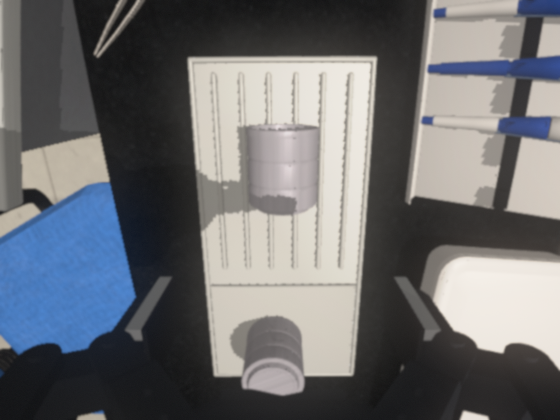

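Call:
apply_moves:
  moves:
    - [0.3, -1.5, 0, 8.83, 1.8, 0]
    - [0.3, -1.5, 0, 8.83, 1.8, 0]
    - [0.3, -1.5, -2, 8.83, 1.8, 0]
    - [0.3, -1.5, -3.5, 8.83, 1.8, 0]
    - [0.2, -0.7, -3.5, 8.83, 1.8, 0]

```text
time: 21.42
ee_pos: [0.447, -0.1306, 0.1153]
tcp_rot: [-1.553, -1.902, -0.649]
wrist_force: [0.3, -0.1, 0.1]
grip_width: 1.003
```

Call:
apply_moves:
  moves:
    - [0, 0, 0, 0, 0, 0]
    - [0, 0, 0, 0, 0, 0]

```text
time: 21.68
ee_pos: [0.4466, -0.1296, 0.1172]
tcp_rot: [-1.556, -1.904, -0.645]
wrist_force: [0.3, -0.4, 1.2]
grip_width: 1.0
```

```bash
python3 s.py 0.4275 -0.0398 0.0222 45
```

```text
t 21.675 tcp [ 0.4466 -0.1296  0.1172] q [-0.74  0.77  0.01  1.49  0.43  0.47] w 0.9999004070064228
theta 44.90019174132986 d.ux 0.0014246796227856298 jaw [0.98  0.199 0.002] F [ 0.3 -0.4  1.2] M [-0.68 -0.16 -0.07]
shift cm [-1.91  8.98 -9.5 ] turn deg [0.08 0.11 0.03]
```

Call:
apply_moves:
  moves:
    - [-0.5, 2.4, -2.5, 0, 0, 0]
    - [-0.5, 2.5, -2.7, 0, 0, 0]
    - [-0.5, 2.4, -2.5, 0, 0, 0]
    - [-0.4, 1.7, -1.8, 0, 0, 0]
    - [0, 0, 0, 0, 0, 0]

```text
time: 22.3
ee_pos: [0.4282, -0.0397, 0.0246]
tcp_rot: [-1.555, -1.911, -0.646]
wrist_force: [0.2, 0.4, 0.2]
grip_width: 1.001
```

```bash
python3 s.py 0.4275 -0.0398 0.0222 45
```

```text
t 22.3 tcp [ 0.4282 -0.0397  0.0246] q [-0.64  0.79 -0.26  1.16  0.49  0.56] w 1.0010960691797113
theta 44.6940310205698 d.ux 0.003023524898337252 jaw [0.98  0.201 0.006] F [0.2 0.4 0.2] M [-0.67 -0.14  0.01]
shift cm [-0.07 -0.01 -0.24] turn deg [ 0.24  0.38 -0.08]
```

Call:
apply_moves:
  moves:
    - [-0.05, 0, -0.15, 0.2, 0.4, 0]
    - [0, 0, 0, 0, 0, 0]

```text
time: 22.55
ee_pos: [0.4278, -0.0417, 0.0208]
tcp_rot: [-1.556, -1.898, -0.644]
wrist_force: [0.5, -0.7, 0.1]
grip_width: 0.995
```

Call:
apply_moves:
  moves:
    - [0, 0, 0, 0, 0, 0]
    - [0, 0, 0, 0, 0, 0]
    - [0, 0, 0, 0, 0, 0]
    - [0, 0, 0, 0, 0, 0]
    - [0, 0, 0, 0, 0, 0]
  claw: 160
  force: 40

```text
time: 23.18
ee_pos: [0.4269, -0.0409, 0.0201]
tcp_rot: [-1.555, -1.893, -0.644]
wrist_force: [0.4, -1.5, 8.0]
grip_width: 0.728
```

```bash
python3 s.py 0.4275 -0.0398 0.0222 45
```

```text
t 23.175 tcp [ 0.4269 -0.0409  0.0201] q [-0.65  0.81 -0.25  1.16  0.49  0.56] w 0.7281383375485315
theta 45.32578205950423 d.ux -0.0008150138942442505 jaw [ 0.981  0.196 -0.005] F [ 0.4 -1.5  8. ] M [-0.03  0.06  0.03]
shift cm [0.06 0.11 0.21] turn deg [-0.27 -0.32  0.2 ]
```

Call:
apply_moves:
  moves:
    - [0, 0, 1, 0, 0, 0]
    - [0, 0, 4, 0, 0, 0]
    - [0, 0, 6, 0, 0, 0]
    - [0, 0, 6, -6, -1.2, 0]
    - [0, 0, 1, -8.82, -1.79, 0]

```text
time: 23.8
ee_pos: [0.4278, -0.042, 0.2023]
tcp_rot: [-1.716, -2.087, -0.455]
wrist_force: [0.1, -0.1, -1.5]
grip_width: 0.723
```

Call:
apply_moves:
  moves:
    - [0.3, -2, 0, -8.82, -1.79, 0]
    - [0.6, -3.5, 0, -8.82, -1.79, 0]
    - [0.6, -4, 0, -8.82, -1.79, 0]
    - [0.6, -4, 0, -8.82, -1.79, 0]
    - [0.6, -4, 0, -8.82, -1.79, 0]

```text
time: 24.42
ee_pos: [0.4536, -0.2167, 0.2006]
tcp_rot: [1.86, 2.262, -0.247]
wrist_force: [0.1, -0.5, -1.9]
grip_width: 0.727
```

Call:
apply_moves:
  moves:
    - [0.5, -3, 0, -8.82, -1.79, 0]
    - [0.4, -2, 0, -8.82, -1.79, 0]
    - [0, 0, 0, -8.82, -1.79, 0]
    - [0, 0, 0, 0, 0, 0]
    - [0, 0, 0, 0, 0, 0]

```text
time: 25.05
ee_pos: [0.4631, -0.2655, 0.2]
tcp_rot: [1.595, 1.94, -0.605]
wrist_force: [-0.5, 0.2, -1.4]
grip_width: 0.723
```

```bash
python3 s.py 0.4634 -0.2671 0.135 -44.7
```

```text
t 25.05 tcp [ 0.4631 -0.2655  0.2   ] q [-0.3   0.14 -0.71  0.32 -0.62  0.94] w 0.7225446788475042
theta -41.6743822358501 d.ux -0.0019063257736126713 jaw [0.981 0.194 0.002] F [-0.5  0.2 -1.4] M [0.85 0.11 0.03]
shift cm [ 0.03 -0.16 -6.5 ] turn deg [-2.99 -0.48  0.29]
```

Call:
apply_moves:
  moves:
    - [0, -0.1, -2, -3, -0.5, 0.3]
    - [0, 0, -2.5, 0, 0, 0]
    - [0, 0, -2, 0, 0, 0]
    - [0, 0, 0, 0, 0, 0]
    - [0, 0, 0, 0, 0, 0]

```text
time: 25.68
ee_pos: [0.4635, -0.2673, 0.1357]
tcp_rot: [1.558, 1.903, -0.641]
wrist_force: [-1.1, -0.5, -1.5]
grip_width: 0.725
```

```bash
python3 s.py 0.4634 -0.2671 0.135 -44.7; python3 - <<'E'
from h import *
st=robot.read_state(); im=imaging.grab_frame("wrist"); np.save("st9.npy",st,allow_pickle=True)
cv2.imwrite("pics/w9raw.png",im); c=cam("wrist",st)
for t in["mouth","bottom_rim"]:
    for d in spotter.tip_of("wrist",t)[:2]: print(t,np.round(d["point"],4),round(d["p"],2),proj(c,d["point"]))
b=imaging.grab_frame("side"); cv2.imwrite("pics/s9.png",b)
for t in["mouth","bottom_rim"]:
    for d in spotter.tip_of("side",t)[:2]: print(t,np.round(d["point"],4),round(d["p"],2))
b=cv2.resize(b[190:310,200:320],(420,420),interpolation=cv2.INTER_CUBIC)
cv2.imwrite("pics/w9.png",np.hstack([im[:,90:470],b]))
E
```

```text
t 25.675 tcp [ 0.4635 -0.2673  0.1357] q [-0.28  0.27 -0.83  0.04 -0.68  0.94] w 0.7249219704571278
theta -44.85155662375701 d.ux 1.8145584555739804e-06 jaw [0.98  0.198 0.001] F [-1.1 -0.5 -1.5] M [ 0.85  0.14 -0.04]
shift cm [-0.01  0.02 -0.07] turn deg [0.13 0.1  0.07]
bottom_rim [ 0.4599 -0.2513  0.0745] 0.82 [278.37756103 146.54923076]
mouth [ 0.4581 -0.2456  0.1076] 0.68
bottom_rim [ 0.4565 -0.2514  0.0721] 0.74
```

View pics/w9.png

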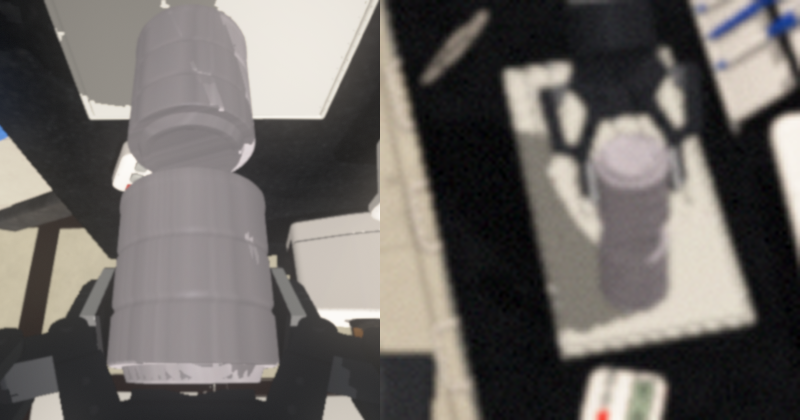

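```bash
python3 - <<'E'
from h import *
st=np.load("st9.npy",allow_pickle=True).item(); c=cam("wrist",st); o=c[2]
im=cv2.imread("pics/w9raw.png"); g=cv2.GaussianBlur(cv2.cvtColor(im,cv2.COLOR_BGR2GRAY),(3,3),0).astype(float)
a=np.radians(11.5); ux=np.array([np.cos(a),np.sin(a)]); uy=np.array([-np.sin(a),np.cos(a)])
def hd(p):
    v=(unproj(c,p,-1)-o); return v[:2]/np.hypot(*v[:2])
def edge(y,x0,w=7):
    r=np.abs(np.gradient(g[y]))[x0-w:x0+w+1]; i=r.argmax(); j=x0-w+i
    q=np.abs(np.gradient(g[y])); n=q[j-1:j+2]; return j+(n[2]-n[0])/(2*(2*n[1]-n[0]-n[2])+1e-9)
for nm,rows,L,Rr in(("lower",range(30,136,6),lambda y:232+(130-y)*-.11*-1*-1 if 0 else 219+(130-y)*.105,lambda y:343-(130-y)*.09),("upper",range(200,345,8),lambda y:90+120-(y-190)*.075,lambda y:90+265+(y-190)*.09)):
    out=[]
    for y in rows:
        l,r=edge(y,int(round(L(y)))),edge(y,int(round(Rr(y))))
        d1,d2=hd((l,y)),hd((r,y)); h=np.arccos(d1@d2)/2; b=(d1+d2);b/=np.hypot(*b)
        C=o[:2]+b*0.031/np.sin(h); out.append([l-90,r-90,*(1000*np.array([C@ux,C@uy]))])
    out=np.array(out); print(nm); print(np.round(out[::2],1)); m=np.median(out,0); print("median",np.round(m,1))
M=np.array(st["ee_pos"])[:2]
print("tcp+16.9uy:",(M+.0169*uy)@ux*1000,(M+.0169*uy)@uy*1000)
E
```

```text
lower
[[ 140.9  240.6  401.6 -344.7]
 [ 136.5  245.2  401.8 -336.3]
 [ 135.1  246.4  401.7 -336.4]
 [ 134.7  246.9  401.7 -338.5]
 [ 133.2  248.1  401.7 -338.5]
 [ 131.8  249.5  401.7 -338.1]
 [ 130.5  250.4  401.6 -338.5]
 [ 129.9  251.8  401.8 -339.1]
 [ 128.2  253.7  401.8 -337.9]]
median [ 133.   248.5  401.7 -338.2]
upper
[[ 120.2  264.1  402.4 -335. ]
 [ 119.9  264.7  402.4 -337.3]
 [ 118.3  266.   402.4 -337.6]
 [ 116.7  267.7  402.4 -337.5]
 [ 115.7  276.7  403.9 -331.8]
 [ 113.8  270.9  402.4 -337.6]
 [ 112.2  272.6  402.4 -337.5]
 [ 113.3  271.8  402.5 -341.7]
 [ 109.2  275.7  402.4 -337.5]
 [ 107.9  277.2  402.5 -337.6]]
median [ 113.8  271.8  402.4 -337.5]
tcp+16.9uy: 400.8899761521775 -337.41637832757164
```

Call:
apply_moves:
  moves:
    - [-0.05, -0.08, -1, 0.1, 0.1, 0]
    - [0, 0, -1, 0, 0, 0]
    - [0, 0, -0.4, 0, 0, 0]
    - [0, 0, 0, 0, 0, 0]

```text
time: 26.48
ee_pos: [0.4617, -0.2672, 0.1099]
tcp_rot: [1.558, 1.908, -0.643]
wrist_force: [0.6, -1.1, -0.4]
grip_width: 0.725
```

Call:
apply_moves:
  moves:
    - [0, 0, -0.2, 0, 0, 0]
    - [0, 0, -0.2, 0, 0, 0]
    - [0, 0, 0, 0, 0, 0]

```text
time: 26.85
ee_pos: [0.462, -0.2673, 0.1065]
tcp_rot: [1.558, 1.907, -0.643]
wrist_force: [-0.8, -0.8, -1.4]
grip_width: 0.721
```

Call:
apply_moves:
  moves:
    - [0, 0, -0.1, 0, 0, 0]
    - [0, 0, -0.1, 0, 0, 0]
    - [0, 0, 0, 0, 0, 0]

```text
time: 27.22
ee_pos: [0.4621, -0.2673, 0.1045]
tcp_rot: [1.558, 1.907, -0.643]
wrist_force: [-0.9, -0.2, -2.0]
grip_width: 0.725
```

Call:
apply_moves:
  moves:
    - [0.05, -0.05, 0, 0, 0, 0]
    - [0, 0, -0.1, 0, 0, 0]
    - [0, 0, 0, 0, 0, 0]

```text
time: 27.6
ee_pos: [0.463, -0.2683, 0.1045]
tcp_rot: [1.557, 1.904, -0.643]
wrist_force: [-1.8, 2.3, 8.2]
grip_width: 0.727
```

Call:
apply_moves:
  moves:
    - [0, 0, -0.1, 0, 0, 0]
    - [0, 0, 0, 0, 0, 0]

```text
time: 27.85
ee_pos: [0.4632, -0.2688, 0.1045]
tcp_rot: [1.556, 1.902, -0.644]
wrist_force: [-4.6, 4.2, 16.2]
grip_width: 0.73
```

```bash
python3 s.py
```

```text
t 27.85 tcp [ 0.4632 -0.2688  0.1045] q [-0.28  0.33 -0.86 -0.06 -0.68  0.94] w 0.7295772824846548
theta -44.96316354335178 d.ux -0.0012730261787678298 jaw [ 0.98   0.198 -0.   ] F [-4.6  4.2 16.2] M [-0.59  0.66 -0.49]
```

```bash
python3 - <<'E'
from h import *
st=robot.read_state(); im=imaging.grab_frame("wrist"); np.save("st10.npy",st,allow_pickle=True); cv2.imwrite("pics/w10raw.png",im)
b=imaging.grab_frame("side")
b=cv2.resize(b[210:300,210:300],(280,280),interpolation=cv2.INTER_CUBIC)
A=cv2.resize(im[90:250,195:375],(500,444),interpolation=cv2.INTER_CUBIC)
B=np.zeros((444,280,3),np.uint8);B[:280]=b
cv2.imwrite("pics/w10.png",np.hstack([A,B]))
E
```

```text
(no output)
```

View pics/w10.png

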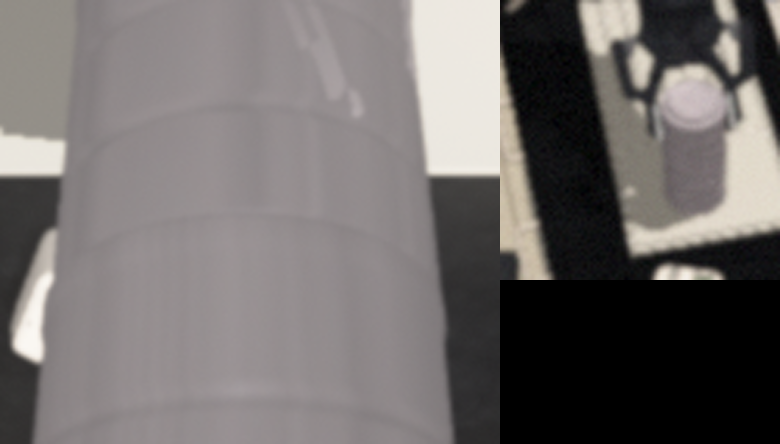

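Call:
apply_moves:
  moves:
    - [0, 0, 0.15, 0, 0, 0]
    - [0, 0, 0, 0, 0, 0]

```text
time: 28.2
ee_pos: [0.4629, -0.268, 0.1044]
tcp_rot: [1.557, 1.906, -0.642]
wrist_force: [-0.8, 1.5, 3.1]
grip_width: 0.73
```

Call:
apply_moves:
  moves:
    - [0, 0, 0, 0, 0, 0]
    - [0, 0, 0, 0, 0, 0]
    - [0, 0, 0, 0, 0, 0]
    - [0, 0, 0, 0, 0, 0]
    - [0, 0, 0, 0, 0, 0]
  claw: 0

```text
time: 28.82
ee_pos: [0.4625, -0.2678, 0.104]
tcp_rot: [1.558, 1.907, -0.643]
wrist_force: [0.7, -0.3, 0.6]
grip_width: 1.001
```

```bash
python3 s.py; python3 - <<'E'
from h import *
imaging.grab_frame("side")
for t in ["upper_can","lower_can","mouth","bottom_rim"]:
    for d in spotter.tip_of("side",t)[:3]: print(t,np.round(d["point"],4),round(d["p"],2))
E
```

```text
t 28.825 tcp [ 0.4625 -0.2678  0.104 ] q [-0.28  0.33 -0.86 -0.05 -0.67  0.94] w 1.0007860496563357
theta -44.72401616656759 d.ux -0.001462414153258909 jaw [ 0.98   0.199 -0.002] F [ 0.7 -0.3  0.6] M [0.73 0.15 0.  ]
upper_can [ 0.4604 -0.249   0.1434] 0.6
lower_can [ 0.4708 -0.2402  0.0113] 0.69
mouth [ 0.4586 -0.2477  0.0729] 0.91
bottom_rim [ 0.4592 -0.256   0.0759] 0.59
```

Call:
apply_moves:
  moves:
    - [-0.3, 1.4, 1.4, 0, 0, 0]
    - [-0.6, 2.8, 2.8, 0, 0, 0]
    - [-0.6, 2.8, 2.8, 0, 0, 0]
    - [-0.6, 2.8, 2.8, 0, 0, 0]
    - [0, 0, 0, 0, 0, 0]

```text
time: 29.7
ee_pos: [0.4429, -0.1686, 0.204]
tcp_rot: [1.555, 1.906, -0.639]
wrist_force: [0.0, -0.7, -0.2]
grip_width: 1.003
```

Call:
apply_moves:
  moves:
    - [-0.5, 2, 0, 0, 0, 0]
    - [-0.5, 2, -2, 0, 0, 0]
    - [0, 0, 0, 0, 0, 0]
    - [0, 0, 0, 0, 0, 0]

```text
time: 30.2
ee_pos: [0.4317, -0.1304, 0.182]
tcp_rot: [1.558, 1.907, -0.643]
wrist_force: [0.1, 0.6, 0.4]
grip_width: 1.003
```

```bash
python3 - <<'E'
from h import *
st=robot.read_state(); im=imaging.grab_frame("wrist"); c=cam("wrist",st); cv2.imwrite("pics/w11.png",im)
print(st["time"],st["ee_pos"])
for t in ["upper_can","lower_can","mouth","bottom_rim"]:
    for d in spotter.tip_of("wrist",t)[:2]: print(t,np.round(d["point"],4),round(d["p"],2),np.round(proj(c,d["point"])))
m=np.zeros(im.shape[:2],bool)
for t in("upper_can","lower_can"):
    for q in spotter.trace("wrist",t)[:1]:
        p=q["pixels"]; m|=p; ys=np.where(p.any(1))[0]; print(t,q["p"],p.sum(),ys.min(),ys.max())
# silhouette axis position per row (R=31 mm vertical cylinder), heights at the axis
o=c[2]; a=np.radians(11.5); ux=np.array([np.cos(a),np.sin(a)]); uy=np.array([-np.sin(a),np.cos(a)])
for y in np.where(m.any(1))[0][::8]:
    xs=np.where(m[y])[0]; d=[]
    for x in(xs.min()-.5,xs.max()+.5):
        v=unproj(c,(x,y),-1)-o; d.append(v[:2]/np.hypot(*v[:2]))
    h=np.arccos(d[0]@d[1])/2; b=d[0]+d[1]; b/=np.hypot(*b); C=o[:2]+b*.031/np.sin(h)
    print(y,xs.min(),xs.max(),np.round(1000*C@ux,1),np.round(1000*C@uy,1))
for n in("top",):
    imaging.grab_frame(n)
    for t in["timer","upper_can","mouth"]:
        for d in spotter.tip_of(n,t)[:3]: print(n,t,np.round(d["point"],3),round(d["p"],2))
E
```

```text
30.2 [ 0.43172746 -0.13039975  0.18202158]
upper_can [ 0.457  -0.2478  0.1462] 0.62 [282. 276.]
lower_can [ 0.4601 -0.2551  0.0052] 0.59 [284. 141.]
mouth [ 0.4595 -0.2551  0.0711] 0.94 [284. 198.]
mouth [ 0.4588 -0.2465  0.1457] 0.44 [285. 275.]
upper_can 0.76 7006 183 286
lower_can 0.6 4054 120 193
120 286 288 480.3 -5760.7
128 261 311 402.4 -397.9
136 255 317 401.7 -337.1
144 254 318 401.6 -332.1
152 254 318 401.6 -335.6
160 254 318 401.6 -339.1
168 254 319 402.1 -338.4
176 253 319 401.6 -337.6
184 253 319 401.6 -341.0
192 253 320 402.0 -340.1
200 251 321 401.4 -331.4
208 251 321 401.5 -334.6
216 251 321 401.5 -337.7
224 251 322 401.9 -336.9
232 250 322 401.4 -336.2
240 250 323 401.8 -335.4
248 250 323 401.8 -338.4
256 249 323 401.4 -337.5
264 249 324 401.7 -336.7
272 249 324 401.8 -339.6
280 257 314 401.6 -430.3
top timer [ 0.459 -0.249  0.146] 0.7
top timer [ 0.528 -0.476 -0.002] 0.68
top timer [ 0.446 -0.381  0.   ] 0.5
top upper_can [ 0.46  -0.253  0.145] 0.88
top upper_can [0.4   0.298 0.001] 0.72
top mouth [0.399 0.3   0.073] 0.85
top mouth [ 0.46  -0.249  0.075] 0.83
```

```bash
python3 -c "
from workcell import robot; print(robot.close_job())"
```

```text
the job is handed in; nothing more can be done
None
```

I finished the job and handed it in at about 30 s of robot time.

- **Timer:** I lifted it off the can without tipping it and set it on the bare worktop beyond the mat's -y edge, at about (0.45, -0.38). In the picture afterwards it lay flat there, clear of the green look-alike.
- **Upper can:** I laid it on its side in the middle groove of the mat and let go. I then took it again and lowered it mouth-down onto the lower can. Contact was felt with up to 16 N on the wrist, and I eased that to about 3 N before opening the fingers.

**Last checks**
- **Alignment:** the outlines of the two cans agree to about 1 mm in both horizontal directions, against 2.5 mm of play.
- **Seating:** three readings put the upper can's underside at 0.143 to 0.146 m. Seated is 0.147 m and resting on the boss would be about 0.152 m, so it is seated. The mouth read 0.071 to 0.075 m, where seated is 0.075 m.
- **Lower can:** it still stands where it was on the smooth end of the mat.

**Disagreements**
- Contact came about 1.3 mm higher than I had worked out. I put this down to a small error in where the can was gripped, since the measured heights fit a seated can.
- The networks made two false reports. One called the top of the stack a timer, and one called the upturned can's bottom a mouth.
- One lower-can position from the side camera, taken while the gripper still covered the cans, was about 1.5 cm off.
- The picture limit was reached, so I checked the final stack by numbers only. I did not re-measure the wash bottle, jar and dish at the end, though I touched nothing near them.

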